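# Lock off the air, then draw the piston rod for inspection

### The job

Make the bench cylinder safe and draw its rod for inspection: first turn the hand valve's knob until its yellow pointer is on the green vented mark, then slide the red lock fully home over the pointer. Only with the lock home, take the fork head on the piston rod and draw the rod straight up, without levering it sideways in its bore, until the red band has just come wholly out of the brass gland (no more than about a band's width of bare rod below it), and finish while still holding it there. Leave the loose tools and parts on the bench where they are.

Things in the scene. Friction and masses are not known exactly. Their poses are not given: they have to be found in the camera images.
- valve: fixed rotary hand valve: grey block 150 x 70 mm, flat deck 45 mm above the bench; origin at the centre of its underside, z up. Its x axis runs along the block from the lock end (-x) to the knob end (+x). A bar knob turns on a vertical axis 35 mm towards +x from the centre; the red lock slides along the centre line on the -x half. A green mark on the deck's centre line, 45 mm from the knob axis towards the lock, is the vented position
- knob (a joint): angle of the valve knob, rad: 0 with the yellow pointer on the green mark (pointer along the valve's -x, towards the lock), growing clockwise seen from above; it turns from -1.3 to 1.3 and stays where left (about 0.12 N m of friction). It starts well off the mark, between 0.5 and 1.25
- knob_grip (a point): point on the knob's axis at a good gripping height, 75 mm above the bench. The knob is a black upright bar 44 mm long, 14 mm wide, standing from 53 to 85 mm above the bench over a round hub of 32 mm diameter; the yellow pointer, 8 mm wide, is low (46 to 54 mm) and reaches 40 mm from the axis, in line with the bar. This frame turns with the knob, its -x along the pointer, z up
- lock (a joint): travel of the red lock, m: 0 drawn back, 0.022 fully home with its two prongs either side of the pointer; it starts within 4 mm of 0 and moves along the valve's +x (towards the knob) with about 1.5 N of friction and stays where left. Prongs leave a 15 mm gap; they strike the pointer and stop if it is more than about 0.09 rad off the mark
- lock_tab (a point): point in the lock's upright tab at a good gripping height, 75 mm above the bench. The tab is 12 mm (along the slide) x 16 mm, from 53 to 83 mm above the bench, standing on the red slide plate (36 mm wide, top 53 mm above the bench); with the lock back it is 87 mm from the knob axis
- cylinder: fixed upright pneumatic cylinder: steel foot 90 x 90 x 12 mm, grey square caps 54 mm wide joined by an aluminium tube and tie rods, body top 132 mm above the bench; origin at the centre of the foot's underside, z up along the bore
- barrel: the fixed bore of the cylinder: round tube, head cap and brass gland, in which the rod slides (the piston rests on the rear cap below it, which is not part of this); same origin and axes as the cylinder
- gland (a point): centre of the top face of the brass gland ring (33 mm across) from which the rod comes out, 138 mm above the bench, on the bore axis
- rod: piston rod assembly, loose in the cylinder, 0.3 to 0.65 kg: 16 mm steel rod with about 1 mm of play all round in the gland, z up along the rod; origin at the underside of the piston inside the cylinder. It starts fully in (sinks back under its weight if let go), can turn about its axis, and is stopped by the piston after 56 mm of travel. Its x and y axes are square to the flat sides of the fork head
- fork (a point): middle of the aluminium fork head at the rod's top, for gripping: 20 x 20 mm square, from 24 mm below this point to 20 mm above it; 48 mm above the gland at the start, with a 27 mm hex nut 8 mm tall just beneath the fork and 16 mm of bare rod under that. The slot between the two cheeks is open along the rod's x axis
- band (a point): lower edge of the red band (8 mm wide) painted round the rod, on the rod's axis; at the start it is hidden 34 mm below the gland's top face, 82 mm below the fork point
- spanner: open-ended spanner lying on the bench, 160 mm long, flat; a bystander, leave it alone
- bush: short brass guide bush standing on end, 42 mm across, 22 mm tall; bystander
- end_cap: spare grey cylinder cap, a block 54 x 54 x 24 mm with a 17 mm hole; bystander
- oil: yellow-labelled oil bottle with a red cap, 54 mm across, 130 mm tall; bystander
- spare_rod: spare piston rod lying on the bench (black 40 mm piston, steel rod, square aluminium end), about 160 mm long and 40 mm tall; bystander
- screwdriver: screwdriver lying on the bench; bystander
- bolt_tray: open blue plastic tray of nuts and bolts, 100 x 150 x 35 mm; bystander
Mind the look-alikes: they are no part of the job. What is shaped like the cylinder but brown or orange is not meant.

How it is judged:
By the outcome, as a careful person would: the job done as asked, in the order asked, and still so for the second after the job is handed in, while the arm keeps its last pose, push and grip.
It also fails if it takes over 64 s, if anything falls off the work surface, if the arm or the gripper's body presses on something with over 40 N, if the wrist force passes 120 N, or if a joint passes its speed limit or range.

### The arm

A 6-joint arm with a two-finger parallel gripper is mounted at the origin on the work surface. World frame = base frame: x ahead of the robot, y to its left, z up, the work surface at z = 0. Lengths are in m, angles in rad, forces in N, time in s.
With the tool pointing down it reaches from about 0.375 to 0.9 m from the base axis. Payload 3.1 kg.
Tool frame: the origin (TCP) lies between the finger pads; the fingertips stand 22 mm ahead of it and the grasp point (between the pads) lies 3 mm ahead of it (env.tcp_to_tips is the x of the fingertips in the tool frame, in m); x points along the fingers, y is the direction in which the jaws open and shut, and the axes are right-handed (so a half turn about x gives the same grasp; the last joint's range is limited). The gripper opens to 85 mm and grips with 20 to 120 N. Pads are 22 mm wide; open, the fingers measure 114 mm over their backs; the gripper's body (76 mm by 85 mm) begins 54 mm behind the grasp point. The pads swing forward as they close: fully open they stand 13 mm farther back than shut.
Start: joints at [1.069, 0.527, 1.433, -0, 1.181, -0.178], TCP at [0.199, 0.593, 0.253] pointing down, gripper open.
Joint ranges: [-3.08, 3.08], [-0.75, 2.2], [0.22, 2.44], [-1.43, 4.57], [0, 2.65], [-2.85, 2.85]. Speed limits (rad/s): [2.79, 2.79, 3.14, 3.14, 3.14, 3.14].

### API

Orientations are given as a rotation vector (axis times angle).
In Python, from bench import env, vision, job gives the robot as it stands.
- The arm moves only by the shell command python3 -m creep 'ROWS' [FORCE]. ROWS is JSON, a list that holds one entry, the list of rows, each a list of 7 numbers: the turn, a rotation vector about the tool's x, y, z in rad, then the shift along the tool's x, y, z in mm, then the opening in per cent of the stroke, from 0 (shut) to 100 (fully open). A call has 1 to 10 rows; each row shifts and turns the pose as measured when the row begins, along the tool's axes as they then stand; what a row does not reach is not made up. A row lasts 1/12 s, in which the tool goes at most 41.7 mm and 7.16 degrees, less where a joint would pass 70% of its speed; a pose out of reach is approached as far as the arm can. A call is refused whole if a number of a shift passes 41.7 or a number of a turn 0.125, either way. A call with a gripper value outside its range is refused whole. The fingers move at their own pace and stop on an object; FORCE is the grip in N (left out, the last holds). Time passes only in rows, so rows that do not move let the fingers close. It gives the time, the measured TCP pose, the force and the opening at its end, in the units of the state.
- env.get_obs(): the state, without advancing time (a new reading comes with each control period).
- vision.grab_frame(name): name is "side" or "top"; returns a dict with "pixels" (384x512x3 uint8, red, green, blue), "fx", "fy", "cx", "cy" (pixels), "k1" (the pictures are not rectified: a ray, as slopes to the right and down, at radius r is drawn at 1 + k1 r^2 times it, then the intrinsics apply), "cam_to_world" (4x4, takes a point from camera to world coordinates). Camera axes: x right, y down, z forward; pixel columns grow to the right and rows downward; lengths in m; the calibration is good to about 2 mm. A picture is of the moment at which its call begins. There is no depth.
- job.finish_job(): hands the job in, once; it reports no verdict.
The state is a dict: "t": time; "qpos": joint angles; "joint_vel": joint speeds; "effort": joint torques, N m; "position": TCP position; "orientation": TCP orientation; "contact_force": force on the tool from outside, world axes, zero at the start; "wrist_torque": the same for the moment, N m; "grip_width": finger opening in m.
Only numpy, scipy, OpenCV 4.12 (cv2) and the standard library are available. Lean on these libraries where they do the work, as an engineer would, in place of code of your own. Each camera call takes 0.05 s, during which the arm holds its last target. There are 200 camera calls.

## Working session

There is one attempt and no reset: what is moved stays moved. The work goes in short steps, Python scripts to look and compute and a shell command to move; the robot and the scene stay as the last step left them, time stands still between calls to the robot, and variables do not carry over. Pictures are saved under pics/ and viewed, about 8 in all and at most 12, crops included, and the job is handed in when it is done.

```bash
ls; mkdir -p pics
cat > h.py <<'E'
import numpy as np, cv2
from scipy.spatial.transform import Rotation as R
from bench import env, vision, job
def grab(n,f):
    d=vision.grab_frame(n); cv2.imwrite(f,d["pixels"][:,:,::-1]); np.save(f+'.npy',d,allow_pickle=True); return d
def load(f): return np.load(f+'.npy',allow_pickle=True).item()
def K(d): return np.array([[d['fx'],0,d['cx']],[0,d['fy'],d['cy']],[0,0,1.]]),np.array([d['k1'],0,0,0.])
def ray(d,u,v):
    k,c=K(d); p=cv2.undistortPoints(np.array([[[u,v]]],float),k,c)[0,0]
    T=np.array(d['cam_to_world']); return T[:3,3],T[:3,:3]@np.array([p[0],p[1],1])
def atz(d,u,v,z):
    o,r=ray(d,u,v); return o+r*(z-o[2])/r[2]
def proj(d,P):
    T=np.linalg.inv(np.array(d['cam_to_world'])); k,c=K(d)
    return cv2.projectPoints(np.atleast_2d(P).astype(float),cv2.Rodrigues(T[:3,:3])[0],T[:3,3],k,c)[0][:,0]
E
python3 - <<'E'
from h import *
a=grab('top','pics/top0.png');b=grab('side','pics/side0.png')
for d in(a,b): print(d['fx'],d['k1'],np.round(d['cam_to_world'],3).tolist())
o=env.get_obs();print(o); print(R.from_rotvec(o['orientation']).as_matrix().round(3))
E
```

```text
pics
488.72262602996017 -0.1347279141594062 [[0.021, -0.982, 0.188, 0.277], [-1.0, -0.02, 0.008, -0.018], [-0.004, -0.188, -0.982, 1.593], [0.0, 0.0, 0.0, 1.0]]
410.2361959186373 -0.0017712757114471457 [[0.799, -0.392, 0.455, 0.032], [-0.601, -0.508, 0.618, -0.709], [-0.011, -0.767, -0.641, 0.876], [0.0, 0.0, 0.0, 1.0]]
{'t': 0.1, 'qpos': array([ 1.06853432e+00,  5.28403034e-01,  1.43380729e+00,  1.41383769e-05,
        1.18141820e+00, -1.78491333e-01]), 'joint_vel': array([ 0.00057224, -0.00181329, -0.00236233,  0.0024617 , -0.00071917,
        0.00129798]), 'effort': array([-4.47111561e-04, -4.43307066e+01, -1.78586662e+01, -2.29974812e-04,
        3.85032239e-03, -2.97473065e-06]), 'position': array([0.1984987 , 0.59198444, 0.25240258]), 'orientation': array([ 0.252607  ,  1.55651306, -0.2556257 ]), 'contact_force': array([-0.1215114 ,  0.47603747,  0.13248354]), 'wrist_torque': array([-0.01071511,  0.00806084,  0.02255954]), 'grip_width': 0.08510879498853427}
[[-0.001  0.318  0.948]
 [-0.002  0.948 -0.318]
 [-1.    -0.002 -0.   ]]
```

View pics/top0.png

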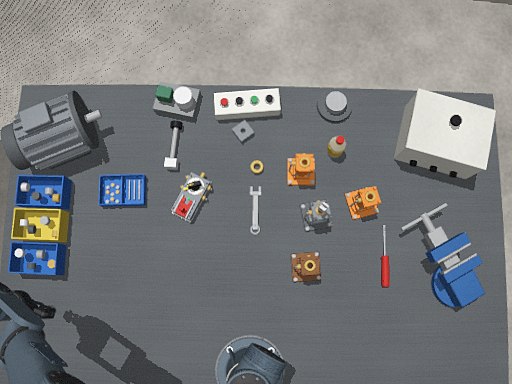

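View pics/side0.png

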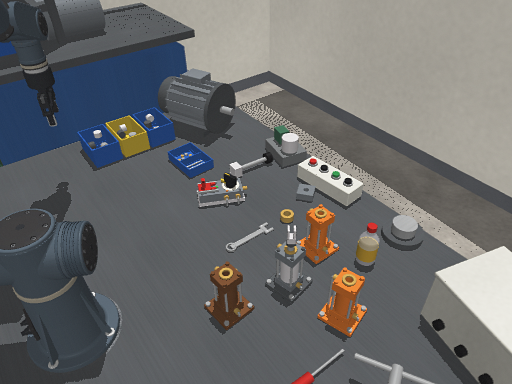

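Top view: the valve is at (190,197), with the red lock at (182,208) and the knob at (198,186). The only grey cylinder is at (317,213). The look-alikes are orange at (301,168) and (365,203) and brown at (307,266). Next I'll confirm in one enlarged crop.

Run:
```python
import cv2,numpy as np
a=cv2.imread('pics/top0.png');b=cv2.imread('pics/side0.png')
def c(i,x,y,w,h,s): return cv2.resize(i[y:y+h,x:x+w],None,fx=s,fy=s,interpolation=cv2.INTER_CUBIC)
t=np.hstack([c(a,165,165,50,60,5)[:300],c(a,292,183,50,60,5)])
u=np.hstack([c(b,190,160,62,60,4),c(b,262,215,60,90,4)[:240]]) if 0 else np.hstack([c(b,190,160,62,60,4),c(b,262,222,63,60,4)])
t=cv2.resize(t,(500,300));cv2.imwrite('pics/c1.png',np.vstack([t,u]))
```

```text
(no output)
```

View pics/c1.png

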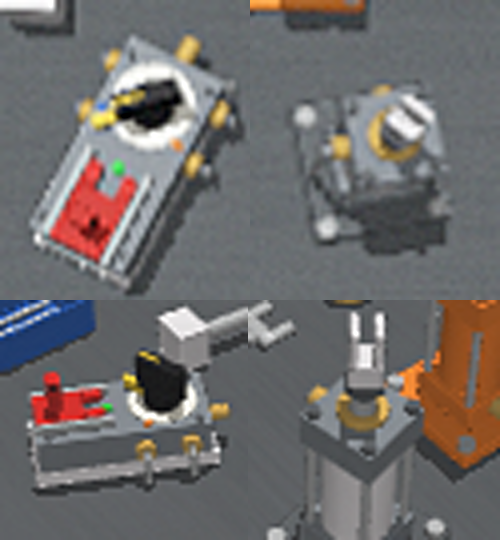

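Run:
```python
from h import *
a=load('pics/top0.png');b=load('pics/side0.png')
def T(x,y,ox=165,oy=165): return ox+(x+.5)/5-.5,oy+(y+.5)/5-.5
def S(x,y,ox=190,oy=160,dx=0): return ox+(x-dx+.5)/4-.5,oy+(y-300+.5)/4-.5
P={}
for n,d,p,z in [('disc',a,T(152,105),.046),('green',a,T(118,168),.045),('tab',a,T(93,224),.083),('ptr',a,T(98,119),.054),('bartopfar',a,T(176,92),.085),
 ('deckLL',a,T(32,232),.045),('deckLR',a,T(128,283),.045),('deckUL',a,T(130,38),.045),('deckUR',a,T(235,95),.045),
 ('gland',a,T(395-250,135,292,183),.138),('forktop',a,T(407-250,116,292,183),.206),
 ('green_s',b,S(107,408),.045),('disc_s',b,S(162,403),.046),('tab_s',b,S(52,380),.083),('ptr_s',b,S(130,382),.05),('gland_s',b,S(361,408,262,222,248),.138),
 ('cheekL_s',b,S(354,316,262,222,248),.206),('cheekR_s',b,S(380,316,262,222,248),.206)]:
    P[n]=atz(d,*p,z); print(n,P[n].round(4))
v=P['disc']-P['green'];print(np.hypot(*v[:2]),np.degrees(np.arctan2(v[1],v[0])))
m=(P['deckUL']+P['deckUR']-P['deckLL']-P['deckLR'])/2;print(np.hypot(*m[:2]),np.degrees(np.arctan2(m[1],m[0])),(P['deckUL']+P['deckUR']+P['deckLL']+P['deckLR'])/4)
```

```text
disc [0.5801 0.1892 0.046 ]
green [0.5385 0.2096 0.045 ]
tab [0.4962 0.2181 0.083 ]
ptr [0.5687 0.2227 0.054 ]
bartopfar [0.5812 0.1692 0.085 ]
deckLL [0.4957 0.2633 0.045 ]
deckLR [0.4642 0.1998 0.045 ]
deckUL [0.6245 0.2058 0.045 ]
deckUR [0.588  0.1358 0.045 ]
gland [ 0.4962 -0.2047  0.138 ]
forktop [ 0.4971 -0.2029  0.206 ]
green_s [0.5377 0.2054 0.045 ]
disc_s [0.5759 0.1825 0.046 ]
tab_s [0.4991 0.2201 0.083 ]
ptr_s [0.5679 0.2172 0.05  ]
gland_s [ 0.4932 -0.2088  0.138 ]
cheekL_s [ 0.4941 -0.1973  0.206 ]
cheekR_s [ 0.5061 -0.2065  0.206 ]
0.04631196232157025 -26.035571291035225
0.14019466193221652 -25.681599654332103 [0.5430802  0.20113433 0.045     ]
```

```bash
cat >> h.py <<'E'
def to(p,yaw):
    """tool-frame shift (mm) and turn (rad) to reach TCP p with tool x down, tool y at world yaw deg (mod 180)"""
    o=env.get_obs(); M=R.from_rotvec(o['orientation']).as_matrix()
    y=np.radians(yaw); Y=np.array([np.cos(y),np.sin(y),0])
    if Y@M[:,1]<0: Y=-Y
    X=np.array([0,0,-1.]); G=np.column_stack([X,Y,np.cross(X,Y)])
    print('t %.2f'%o['t'],'pos',o['position'].round(4),'yaw %.1f'%np.degrees(np.arctan2(M[1,1],M[0,1])),'F',o['contact_force'].round(1),'w %.4f'%o['grip_width'],'q6 %.2f'%o['qpos'][5])
    print('turn',R.from_matrix(M.T@G).as_rotvec().round(3),'shift mm',(M.T@(np.array(p)-o['position'])*1000).round(1))
E
python3 -m creep '[[[0,0,0,0,-18,34,60],[0,0,0,0,-18,34,60],[0,0,0,0,-18,34,60],[0,0,0,0,-18,34,60],[0,0,0,0,-18,34,60],[0,0,0,0,-18,34,60],[0,0,0,0,-18,34,60],[0,0,0,0,-18,34,60],[0,0,0,0,-18,34,60],[0,0,0,0,-18,34,60]]]' 30
python3 -c "
from h import *
to([.577,.186,.17],14)"
```

```text
t: 0.93
position: [0.4668, 0.3082, 0.247]
orientation: [0.238, 1.566, -0.244]
contact_force: [1.2, 1.2, 0.4]
grip_width: 0.0513
t 0.93 pos [0.4668 0.3082 0.247 ] yaw 72.4 F [1.2 1.2 0.4] w 0.0513 q6 -0.88
turn [ 1.019 -0.004  0.009] shift mm [ 76.4 -82.7 142.6]
```

```bash
python3 -m creep '[[[0,0,0,8,-20,35,60],[0,0,0,8,-20,35,60],[0,0,0,8,-20,35,60],[0,0,0,5,-20,34,60],[0.125,0,0,0,0,0,60],[0.125,0,0,0,0,0,60],[0.125,0,0,0,0,0,60],[0.125,0,0,0,0,0,60],[0.125,0,0,0,0,0,60],[0.125,0,0,0,0,0,60]]]'
python3 -m creep '[[[0.125,0,0,0,0,0,60],[0.125,0,0,0,0,0,60],[0,0,0,0,0,0,60]]]'
python3 -c "
from h import *
to([.577,.186,.14],14)
a=grab('top','pics/top1.png');b=grab('side','pics/side1.png')
def c(d,x,y,w,h,s): return cv2.resize(d['pixels'][y:y+h,x:x+w,::-1],None,fx=s,fy=s,interpolation=cv2.INTER_CUBIC)
cv2.imwrite('pics/c2.png',np.hstack([c(a,155,150,70,80,5),c(b,185,140,75,80,5)]))"
```

```text
t: 1.77
position: [0.5831, 0.1746, 0.2117]
orientation: [0.821, 1.415, -0.837]
contact_force: [0.3, 1.4, 0.8]
grip_width: 0.0509
t: 2.02
position: [0.5821, 0.1741, 0.2099]
orientation: [1.01, 1.329, -1.032]
contact_force: [0.0, -0.3, -0.8]
grip_width: 0.0514
t 2.02 pos [0.5821 0.1741 0.2099] yaw 14.6 F [ 0.  -0.3 -0.8] w 0.0514 q6 -0.14
turn [0.011 0.001 0.016] shift mm [ 69.9  -0.8 -12.9]
```

View pics/c2.png

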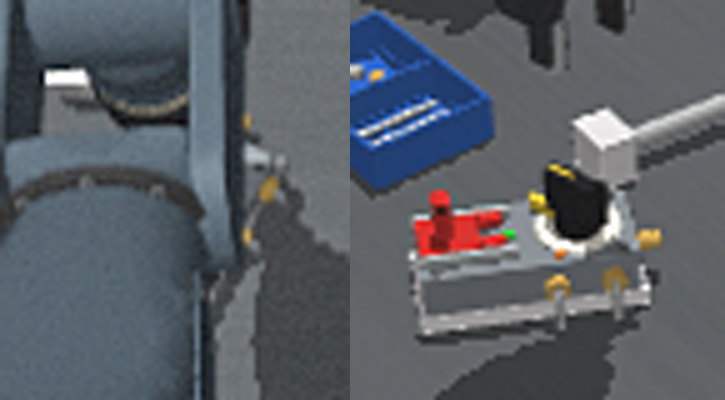

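The top camera is now blocked by the arm. The side view shows the knob clear, with the fingers above it at (540,50) and (610,20) in the crop. I'll go above the knob.

```bash
python3 -m creep '[[[0.01,0,0.015,25,0,-5,60],[0,0,0,25,0,-5,60],[0,0,0,25,0,-4,60],[0,0,0,20,0,0,60],[0,0,0,0,0,0,60]]]'
python3 -c "
from h import *
to([.577,.186,.079],14)
b=grab('side','pics/side2.png')
cv2.imwrite('pics/c3.png',cv2.resize(b['pixels'][130:220,180:270,::-1],None,fx=6,fy=6,interpolation=cv2.INTER_CUBIC))"
```

```text
t: 2.53
position: [0.5811, 0.1883, 0.1143]
orientation: [1.015, 1.316, -1.007]
contact_force: [-0.5, -0.7, -0.6]
grip_width: 0.0512
t 2.53 pos [0.5811 0.1883 0.1143] yaw 15.1 F [-0.5 -0.7 -0.6] w 0.0512 q6 -0.13
turn [ 0.02   0.002 -0.008] shift mm [35.3 -4.8  1. ]
```

View pics/c3.png

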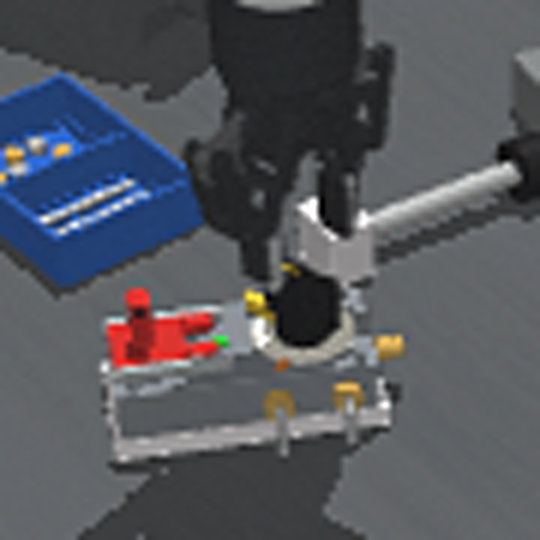

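The fingers straddle the bar: tips at crop (262,265) and (343,225), bar between them. Next I descend and close gently.

```bash
python3 -m creep '[[[0.02,0,-0.008,12,-2,1,60],[0,0,0,12,-2,0,60],[0,0,0,11,0,0,60],[0,0,0,0,0,0,60]]]'
python3 -m creep '[[[0,0,0,0,0,0,10],[0,0,0,0,0,0,10],[0,0,0,0,0,0,10],[0,0,0,0,0,0,10],[0,0,0,0,0,0,10],[0,0,0,0,0,0,10]]]' 20
python3 -c "
from h import *
to([.577,.186,.079],14);print(env.get_obs()['wrist_torque'])"
```

```text
t: 2.92
position: [0.5818, 0.1865, 0.0827]
orientation: [1.03, 1.306, -1.022]
contact_force: [-1.2, -0.3, -0.2]
grip_width: 0.0515
t: 3.42
position: [0.5806, 0.1859, 0.0839]
orientation: [1.027, 1.309, -1.023]
contact_force: [-0.0, -0.1, -2.7]
grip_width: 0.0138
t 3.42 pos [0.5806 0.1859 0.0839] yaw 14.1 F [-0.  -0.1 -2.7] w 0.0138 q6 -0.11
turn [ 0.002  0.004 -0.006] shift mm [ 4.9 -3.5 -1. ]
[0.0101987  0.1252686  0.08056445]
```

```bash
python3 -m creep '[[[-0.08,0,0,0,0,0,0],[-0.1,0,0,0,0,0,0],[-0.1,0,0,0,0,0,0],[-0.1,0,0,0,0,0,0]]]' 45
python3 -c "
from h import *
to([.577,.186,.079],64);print(env.get_obs()['wrist_torque'])"
```

```text
t: 3.75
position: [0.5818, 0.1867, 0.084]
orientation: [0.731, 1.437, -0.725]
contact_force: [-0.0, 0.9, -2.9]
grip_width: 0.0129
t 3.75 pos [0.5818 0.1867 0.084 ] yaw 36.5 F [-0.   0.9 -2.9] w 0.0129 q6 -0.51
turn [-0.48   0.007 -0.006] shift mm [ 4.9 -4.3 -2.3]
[ 0.07919571  0.08498853 -0.11066651]
```

```bash
python3 -m creep '[[[-0.11,0,0,0,0,0,0],[-0.11,0,0,0,0,0,0],[-0.11,0,0,0,0,0,0],[-0.11,0,0,0,0,0,0],[-0.03,0,0,0,0,0,0],[0,0,0,0,0,0,0]]]'
python3 -c "
from h import *
to([.577,.186,.079],64);print(env.get_obs()['wrist_torque'])
b=grab('side','pics/side3.png')
cv2.imwrite('pics/c4.png',cv2.resize(b['pixels'][160:220,190:260,::-1],None,fx=8,fy=8,interpolation=cv2.INTER_CUBIC))"
```

```text
t: 4.25
position: [0.583, 0.1881, 0.084]
orientation: [0.352, 1.533, -0.343]
contact_force: [-0.7, -0.2, -3.0]
grip_width: 0.0131
t 4.25 pos [0.583  0.1881 0.084 ] yaw 64.6 F [-0.7 -0.2 -3. ] w 0.0131 q6 -1.00
turn [ 0.01   0.008 -0.008] shift mm [ 4.9 -4.5 -4.6]
[-0.13582026  0.15216102 -0.01159421]
```

View pics/c4.png

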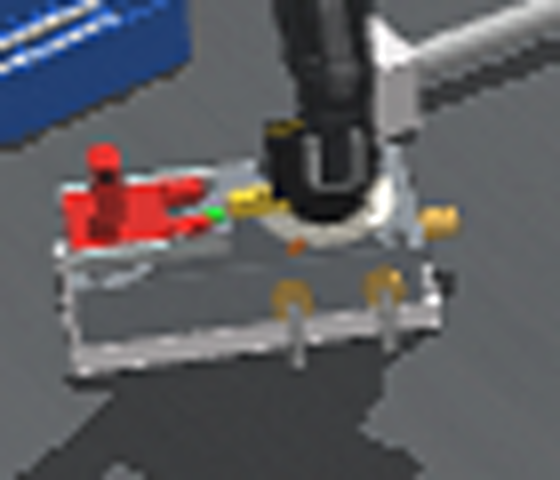

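Run:
```python
from h import *
b=load('pics/side3.png')
f=lambda x,y:(190+(x+.5)/8-.5,160+(y+.5)/8-.5)
g=lambda x,y,z:atz(b,*f(x,y),z)
for n,p in dict(ptr_tip=(232,206,.052),ptr_root=(275,200,.052),green=(215,214,.045),pr1=(203,187,.053),pr2=(208,222,.053),tabtop=(103,157,.083)).items(): print(n,g(*p).round(4))
# model predictions, axis (x,y), yaw
ax=np.array([.577,.183]) 
for th in (-22,-26,-30):
    u=-np.array([np.cos(np.radians(th)),np.sin(np.radians(th))]);n=np.array([-u[1],u[0]])
    pts=[[*(ax+u*.045),.045],[*(ax+u*.040),.052],[*(ax+u*.087),.083],[*(ax+u*.11+n*.035),.045],[*(ax+u*.11-n*.035),.045],[*(ax-u*.04+n*.035),.045],[*(ax-u*.04-n*.035),.045]]
    q=proj(b,np.array(pts)); print(th,((q-[190,160]+.5)*8-.5).round(0).tolist())
```

```text
ptr_tip [0.5427 0.1991 0.052 ]
ptr_root [0.5585 0.1917 0.052 ]
green [0.5387 0.2067 0.045 ]
pr1 [0.5394 0.2156 0.053 ]
pr2 [0.5289 0.1952 0.053 ]
tabtop [0.4998 0.2224 0.083 ]
-22 [[217.0, 226.0], [228.0, 210.0], [104.0, 169.0], [69.0, 308.0], [44.0, 201.0], [442.0, 242.0], [403.0, 140.0]]
-26 [[216.0, 221.0], [227.0, 206.0], [102.0, 159.0], [61.0, 297.0], [48.0, 189.0], [437.0, 248.0], [410.0, 143.0]]
-30 [[215.0, 216.0], [226.0, 202.0], [102.0, 150.0], [54.0, 285.0], [53.0, 177.0], [432.0, 253.0], [417.0, 146.0]]
```

Pointer and prong directions agree to within 2–3°. I'll release, go over the tab and look at the uncovered pointer.

```bash
python3 -m creep '[[[0,0,0,0,0,0,50],[0,0,0,0,0,0,50],[0,0,0,0,0,0,50],[0,0,0,-20,0,0,50],[0,0,0,-25,0,0,50],[0,0,0,0,-2,-30,50],[0,0,0,0,-2,-30,50],[0,0,0,0,-2,-25,50],[0,0,0,0,0,0,50]]]'
python3 -c "
from h import *
to([.503,.228,.079],64)
a=grab('top','pics/top4.png');b=grab('side','pics/side4.png')
def c(d,x,y,w,h,s): return cv2.resize(d['pixels'][y:y+h,x:x+w,::-1],None,fx=s,fy=s,interpolation=cv2.INTER_CUBIC)
cv2.imwrite('pics/c5.png',np.hstack([c(a,165,165,50,60,6),c(b,190,160,70,60,6)]))"
```

```text
t: 5.05
position: [0.5076, 0.2201, 0.1335]
orientation: [0.365, 1.517, -0.345]
contact_force: [-0.4, -1.0, -0.2]
grip_width: 0.0429
t 5.05 pos [0.5076 0.2201 0.1335] yaw 64.0 F [-0.4 -1.  -0.2] w 0.0429 q6 -0.91
turn [-0.     0.021 -0.018] shift mm [54.4  4.1 -8.7]
```

View pics/c5.png

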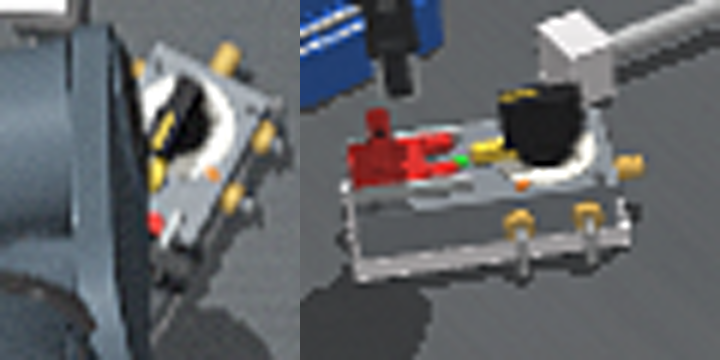

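Side crop: the pointer tip (472,155) lies in line with the gap between the prongs (455,152), next to the green mark (460,160), so it is close to aligned. Next I grip the tab, across the slide.

```bash
python3 -m creep '[[[0,0.02,-0.018,14,2,-5,50],[0,0,0,14,2,-4,50],[0,0,0,13,0,0,50],[0,0,0,11,0,0,50],[0,0,0,0,0,0,10],[0,0,0,0,0,0,10],[0,0,0,0,0,0,10],[0,0,0,0,0,0,10],[0,0,0,0,0,0,10],[0,0,0,0,0,0,10]]]' 30
python3 -c "
from h import *
to([.503,.228,.079],64)
b=grab('side','pics/side5.png')
cv2.imwrite('pics/c6.png',cv2.resize(b['pixels'][160:220,190:260,::-1],None,fx=7,fy=7,interpolation=cv2.INTER_CUBIC))"
```

```text
t: 5.98
position: [0.5156, 0.2204, 0.0832]
orientation: [0.352, 1.528, -0.36]
contact_force: [-1.3, 1.1, -1.5]
grip_width: 0.0146
t 5.98 pos [0.5156 0.2204 0.0832] yaw 63.9 F [-1.3  1.1 -1.5] w 0.0146 q6 -0.89
turn [-0.001  0.014  0.002] shift mm [  4.    1.3 -14.7]
```

View pics/c6.png

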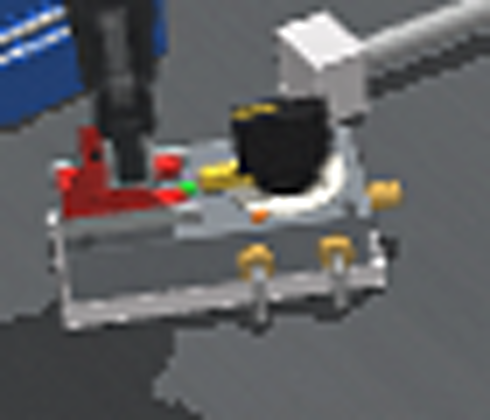

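The fingers sit about 13 mm ahead of the tab: pads at crop (125,150), tab at (92,160). I'll open, go back along the slide and regrip.

```bash
python3 -m creep '[[[0,0,0,0,0,0,45],[0,0,0,0,0,0,45],[0,0,0,0,0,0,45],[0,0.014,0,0,1,-7,45],[0,0,0,0,0,-7,45],[0,0,0,2,0,0,45],[0,0,0,0,0,0,45]]]' 30
python3 -c "
from h import *
to([.503,.228,.079],64)"
```

```text
t: 6.62
position: [0.5056, 0.2289, 0.0829]
orientation: [0.356, 1.536, -0.355]
contact_force: [-0.3, 0.5, -0.5]
grip_width: 0.0384
t 6.62 pos [0.5056 0.2289 0.0829] yaw 64.0 F [-0.3  0.5 -0.5] w 0.0384 q6 -0.89
turn [-0.     0.005 -0.002] shift mm [ 3.9 -1.9 -1.9]
```

```bash
python3 -m creep '[[[0,0,0,3,-2,-2,45],[0,0,0,0,0,0,10],[0,0,0,0,0,0,10],[0,0,0,0,0,0,10],[0,0,0,0,0,0,10],[0,0,0,0,0,0,10],[0,0,0,0,0,0,10]]]' 40
python3 -c "
from h import *
to([.503,.228,.079],64)"
python3 -m creep '[[[0,0,0,0,0,4,10],[0,0,0,0,0,4,10],[0,0,0,0,0,4,10],[0,0,0,0,0,0,10]]]'
python3 -c "
from h import *
to([.503,.228,.079],64)"
```

```text
t: 7.2
position: [0.5016, 0.2274, 0.0799]
orientation: [0.353, 1.538, -0.355]
contact_force: [-0.7, 0.6, 0.4]
grip_width: 0.0151
t 7.20 pos [0.5016 0.2274 0.0799] yaw 64.1 F [-0.7  0.6  0.4] w 0.0151 q6 -0.89
turn [0.002 0.004 0.   ] shift mm [0.9 1.2 1. ]
t: 7.53
position: [0.5124, 0.2222, 0.0799]
orientation: [0.353, 1.54, -0.355]
contact_force: [-0.4, -1.0, 1.4]
grip_width: 0.015
t 7.53 pos [0.5124 0.2222 0.0799] yaw 64.1 F [-0.4 -1.   1.4] w 0.0150 q6 -0.91
turn [0.002 0.002 0.001] shift mm [  0.9   1.1 -11. ]
```

```bash
python3 -m creep '[[[0,0,0,0,0,3,10],[0,0,0,0,0,3,10],[0,0,0,0,0,0,10]]]'
python3 -m creep '[[[0,0,0,0,0,3,10],[0,0,0,0,0,0,10]]]'
python3 -m creep '[[[0,0,0,0,0,3,10],[0,0,0,0,0,0,10]]]'
python3 -c "
from h import *
to([.5016,.2274,.079],64)"
```

```text
t: 7.78
position: [0.5187, 0.2192, 0.0799]
orientation: [0.354, 1.54, -0.355]
contact_force: [-1.3, -0.1, 2.8]
grip_width: 0.0154
t: 7.95
position: [0.5209, 0.218, 0.0799]
orientation: [0.355, 1.542, -0.356]
contact_force: [-1.3, 2.3, 1.6]
grip_width: 0.0152
t: 8.12
position: [0.521, 0.2181, 0.08]
orientation: [0.357, 1.548, -0.357]
contact_force: [-0.0, -2.3, 0.2]
grip_width: 0.0152
t 8.12 pos [0.521  0.2181 0.08  ] yaw 64.0 F [-0.  -2.3  0.2] w 0.0152 q6 -0.92
turn [-0.001 -0.006  0.001] shift mm [  1.1  -0.1 -21.5]
```

```bash
python3 -m creep '[[[0,0,0,0,0,5,10],[0,0,0,0,0,5,10],[0,0,0,0,0,0,50],[0,0,0,0,0,0,50],[0,0,0,0,0,0,50],[0,0,0,-30,0,0,50],[0,0,0,-40,0,0,50],[0,0,0,-41,0,0,50],[0,0,0,-30,0,0,50]]]'
python3 -c "
from h import *
to([.496,-.205,.24],64)
b=grab('side','pics/side6.png')
cv2.imwrite('pics/c7.png',cv2.resize(b['pixels'][160:220,190:260,::-1],None,fx=8,fy=8,interpolation=cv2.INTER_CUBIC))"
```

```text
t: 8.87
position: [0.5239, 0.2134, 0.2163]
orientation: [0.354, 1.579, -0.368]
contact_force: [0.1, -0.2, -0.3]
grip_width: 0.0428
t 8.87 pos [0.5239 0.2134 0.2163] yaw 63.8 F [ 0.1 -0.2 -0.3] w 0.0428 q6 -0.93
turn [-0.005 -0.035  0.017] shift mm [ -22.7 -387.9  159.3]
```

View pics/c7.png

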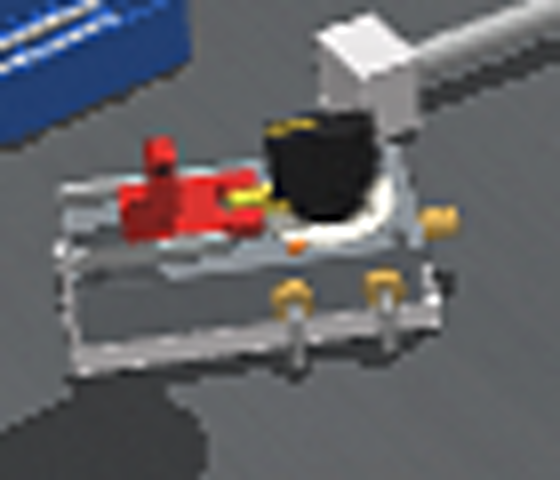

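The lock is home: prongs either side of the pointer at crop (245,195), and no green visible ahead of them. Now I'll look at the fork's orientation.

```bash
python3 -c "
from h import *
b=load('pics/side6.png');print(atz(b,190+160.5/8-.5,160+148/8-.5,.083).round(4))
a=load('pics/top0.png');s=load('pics/side0.png')
def c(d,x,y,w,h,k): return cv2.resize(d['pixels'][y:y+h,x:x+w,::-1],None,fx=k,fy=k,interpolation=cv2.INTER_CUBIC)
cv2.imwrite('pics/c8.png',np.hstack([c(a,305,190,34,40,11),c(s,272,218,37,40,11)]))"
```

```text
[0.5209 0.2138 0.083 ]
```

View pics/c8.png

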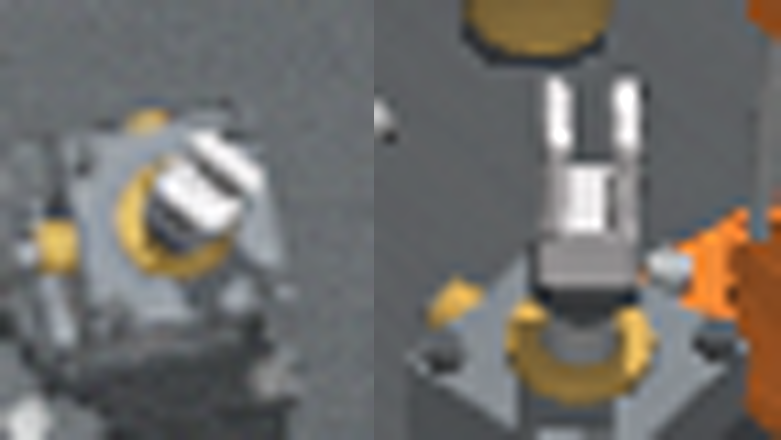

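Run:
```python
from h import *
a=load('pics/top0.png');s=load('pics/side0.png')
A=lambda x,y,z:atz(a,305+(x+.5)/11-.5,190+(y+.5)/11-.5,z).round(4)
S=lambda x,y,z:atz(s,272+(x-374+.5)/11-.5,218+(y+.5)/11-.5,z).round(4)
print('top',A(220,167,.206),A(176,213,.138),'slot',A(195,145,.206)-A(245,190,.206))
print('side',S(593,90,.206),S(582,338,.138),'cheeks',S(558,85,.206)-S(627,85,.206))
to([.496,-.205,.24],52)
```

```text
top [ 0.5003 -0.2074  0.206 ] [ 0.4983 -0.2046  0.138 ] slot [0.0116 0.0131 0.    ]
side [ 0.5001 -0.2023  0.206 ] [ 0.495  -0.2087  0.138 ] cheeks [-0.0116  0.0089  0.    ]
t 8.92 pos [0.5275 0.214  0.2219] yaw 63.8 F [0.4 0.4 3. ] w 0.0429 q6 -0.93
turn [ 0.205 -0.024  0.013] shift mm [ -18.2 -389.9  156.7]
```

```bash
python3 -m creep '[[[0.1,-0.02,0.01,-40,0,0,70],[0.1,0,0,-15,0,0,70],[0,0,0,0,-36,19,70],[0,0,0,0,-36,19,70],[0,0,0,0,-36,19,70],[0,0,0,0,-36,19,70],[0,0,0,0,-36,19,70],[0,0,0,0,-36,19,70],[0,0,0,0,-36,19,70],[0,0,0,0,-36,19,70]]]' 40
python3 -c "
from h import *
to([.499,-.205,.25],50)"
```

```text
t: 9.75
position: [0.4792, -0.1125, 0.2767]
orientation: [0.516, 1.482, -0.511]
contact_force: [1.0, -0.1, -0.3]
grip_width: 0.0602
t 9.75 pos [ 0.4792 -0.1125  0.2767] yaw 52.3 F [ 1.  -0.1 -0.3] w 0.0602 q6 -1.38
turn [ 0.04   0.024 -0.012] shift mm [ 27.7 -61.4  71.6]
```

```bash
python3 -m creep '[[[0.04,0.024,-0.012,0,-26,30,70],[0,0,0,5,-20,26,70],[0,0,0,5,-12,14,70],[0,0,0,0,0,0,70],[0,0,0,0,0,0,70]]]'
python3 -c "
from h import *
to([.499,-.205,.19],50)"
```

```text
t: 10.17
position: [0.4949, -0.2192, 0.2662]
orientation: [0.552, 1.492, -0.565]
contact_force: [0.1, 1.0, 0.1]
grip_width: 0.0598
t 10.17 pos [ 0.4949 -0.2192  0.2662] yaw 49.0 F [0.1 1.  0.1] w 0.0598 q6 -1.47
turn [-0.017  0.008  0.006] shift mm [76.1 13.8 -6.9]
```

```bash
python3 -m creep '[[[-0.017,0.008,0.006,10,13,-7,70],[0,0,0,10,0,0,70],[0,0,0,0,0,0,70],[0,0,0,0,0,0,70]]]'
python3 -c "
from h import *
to([.499,-.205,.19],50)
s=grab('side','pics/side7.png')
cv2.imwrite('pics/c9.png',cv2.resize(s['pixels'][190:265,255:335,::-1],None,fx=8,fy=8,interpolation=cv2.INTER_CUBIC))"
```

```text
t: 10.5
position: [0.4976, -0.1998, 0.2442]
orientation: [0.546, 1.504, -0.541]
contact_force: [-1.0, 0.3, 0.5]
grip_width: 0.0598
t 10.50 pos [ 0.4976 -0.1998  0.2442] yaw 50.2 F [-1.   0.3  0.5] w 0.0598 q6 -1.47
turn [ 0.004 -0.003 -0.002] shift mm [54.2 -3.2  4.5]
```

View pics/c9.png

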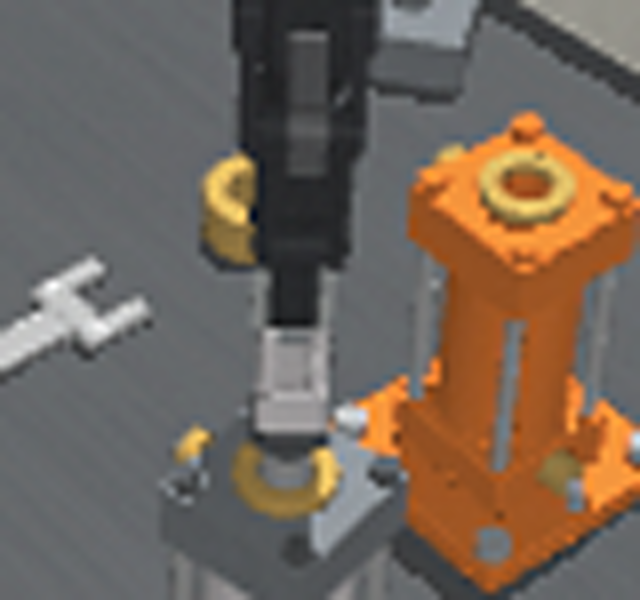

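The near finger (crop x 295) is in line with the fork (x 292), seen along the jaw axis, so it can descend. I'll close gently and watch the side force.

```bash
python3 -m creep '[[[0,0,0,18,-2,1,70],[0,0,0,18,-1,0,70],[0,0,0,15,0,0,70],[0,0,0,3,0,0,70],[0,0,0,0,0,0,70]]]'
python3 -m creep '[[[0,0,0,0,0,0,36],[0,0,0,0,0,0,36],[0,0,0,0,0,0,30],[0,0,0,0,0,0,30]]]' 20
python3 -c "
from h import *
to([.499,-.205,.19],50)"
python3 -m creep '[[[0,0,0,0,0,0,26],[0,0,0,0,0,0,26]]]' 20
python3 -m creep '[[[0,0,0,0,0,0,22],[0,0,0,0,0,0,22]]]' 20
python3 -c "
from h import *
to([.499,-.205,.19],50)"
```

```text
t: 10.97
position: [0.4985, -0.198, 0.1919]
orientation: [0.539, 1.5, -0.535]
contact_force: [-0.4, 0.7, 0.6]
grip_width: 0.06
t: 11.3
position: [0.4974, -0.1997, 0.1947]
orientation: [0.528, 1.501, -0.537]
contact_force: [0.2, -1.2, -0.3]
grip_width: 0.0258
t 11.30 pos [ 0.4974 -0.1997  0.1947] yaw 51.0 F [ 0.2 -1.2 -0.3] w 0.0258 q6 -1.47
turn [0.017 0.005 0.004] shift mm [ 4.7 -3.1  4.5]
t: 11.47
position: [0.4967, -0.2009, 0.1957]
orientation: [0.525, 1.501, -0.539]
contact_force: [-1.1, -1.1, -0.4]
grip_width: 0.0222
t: 11.63
position: [0.4962, -0.2016, 0.196]
orientation: [0.524, 1.502, -0.54]
contact_force: [-2.1, -0.8, -3.6]
grip_width: 0.0196
t 11.63 pos [ 0.4962 -0.2016  0.196 ] yaw 51.0 F [-2.1 -0.8 -3.6] w 0.0196 q6 -1.47
turn [0.018 0.006 0.009] shift mm [ 6.1 -0.8  4.3]
```

```bash
python3 -m creep '[[[0,0,0,0,0,0,10],[0,0,0,0,0,0,10],[0,0,0,0,0,0,10]]]' 60
python3 -c "
from h import *
to([.4962,-.2016,.234],51);print(env.get_obs()['wrist_torque'].round(2))"
python3 -m creep '[[[0,0,0,-4,0,0,10],[0,0,0,-4,0,0,10],[0,0,0,0,0,0,10]]]'
python3 -c "
from h import *
to([.4962,-.2016,.234],51);print(env.get_obs()['wrist_torque'].round(2))"
```

```text
t: 11.88
position: [0.4962, -0.2016, 0.1961]
orientation: [0.524, 1.502, -0.54]
contact_force: [-1.8, -2.2, -2.0]
grip_width: 0.0191
t 11.88 pos [ 0.4962 -0.2016  0.1961] yaw 51.0 F [-1.8 -2.2 -2. ] w 0.0191 q6 -1.47
turn [0.001 0.006 0.009] shift mm [-37.9  -0.3   0.2]
[-0.45  0.37  0.05]
t: 12.13
position: [0.4959, -0.2013, 0.2036]
orientation: [0.524, 1.504, -0.54]
contact_force: [-1.4, -1.2, -2.6]
grip_width: 0.0187
t 12.13 pos [ 0.4959 -0.2013  0.2036] yaw 51.1 F [-1.4 -1.2 -2.6] w 0.0187 q6 -1.47
turn [0.001 0.004 0.009] shift mm [-30.4  -0.3   0.6]
[-0.46  0.34  0.02]
```

```bash
python3 -m creep '[[[0,0.004,0.008,-5,-0.3,0.3,10],[0,0,0,-5,-0.3,0.2,10],[0,0,0,-5,0,0,10],[0,0,0,-4,0,0,10],[0,0,0,0,0,0,10],[0,0,0,0,0,0,10]]]'
python3 - <<'E'
from h import *
to([.4962,-.2016,.234],51);print(env.get_obs()['wrist_torque'].round(2))
s=grab('side','pics/side8.png'); p=s['pixels'].astype(int)
for c in (289,290,291,292): print(c,[tuple(p[r,c]) for r in range(225,254)])
E
```

```text
t: 12.63
position: [0.4961, -0.202, 0.2248]
orientation: [0.532, 1.504, -0.532]
contact_force: [-1.4, -2.4, -5.6]
grip_width: 0.019
t 12.63 pos [ 0.4961 -0.202   0.2248] yaw 51.1 F [-1.4 -2.4 -5.6] w 0.0190 q6 -1.49
turn [ 0.001  0.001 -0.   ] shift mm [-9.2  0.4 -0.1]
[-0.52  0.31 -0.01]
289 [(np.int64(39), np.int64(39), np.int64(43)), (np.int64(36), np.int64(38), np.int64(41)), (np.int64(38), np.int64(40), np.int64(43)), (np.int64(38), np.int64(39), np.int64(40)), (np.int64(39), np.int64(40), np.int64(43)), (np.int64(35), np.int64(37), np.int64(39)), (np.int64(37), np.int64(38), np.int64(41)), (np.int64(28), np.int64(31), np.int64(33)), (np.int64(114), np.int64(115), np.int64(116)), (np.int64(174), np.int64(170), np.int64(171)), (np.int64(35), np.int64(37), np.int64(36)), (np.int64(62), np.int64(63), np.int64(65)), (np.int64(71), np.int64(74), np.int64(74)), (np.int64(114), np.int64(114), np.int64(113)), (np.int64(113), np.int64(113), np.int64(113)), (np.int64(113), np.int64(113), np.int64(113)), (np.int64(113), np.int64(113), np.int64(112)), (np.int64(112), np.int64(115), np.int64
[... 3793 characters left out ...]
), (np.int64(119), np.int64(119), np.int64(119)), (np.int64(118), np.int64(118), np.int64(119)), (np.int64(116), np.int64(117), np.int64(117)), (np.int64(116), np.int64(117), np.int64(117)), (np.int64(115), np.int64(116), np.int64(116)), (np.int64(115), np.int64(114), np.int64(115)), (np.int64(115), np.int64(115), np.int64(117)), (np.int64(113), np.int64(115), np.int64(116)), (np.int64(112), np.int64(116), np.int64(118)), (np.int64(114), np.int64(115), np.int64(116)), (np.int64(112), np.int64(67), np.int64(69)), (np.int64(111), np.int64(30), np.int64(30)), (np.int64(133), np.int64(113), np.int64(62)), (np.int64(137), np.int64(113), np.int64(62)), (np.int64(150), np.int64(121), np.int64(66))]
```

The red band is just emerging (rows 249–251) at 28.7 mm lift, so nothing is slipping. About 9 mm to go.

```bash
python3 -m creep '[[[0,0,0,-4,-0.3,0,10],[0,0,0,-3,-0.2,0,10],[0,0,0,-1.5,0,0,10],[0,0,0,0,0,0,10],[0,0,0,0,0,0,10]]]'
python3 - <<'E'
from h import *
to([.4962,-.2016,.2345],51);print(env.get_obs()['wrist_torque'].round(2))
s=grab('side','pics/side9.png'); p=s['pixels'].astype(int)
red=(p[:,:,0]-p[:,:,1]>40)&(abs(p[:,:,1]-p[:,:,2])<15)
for c in range(286,296): print(c,(np.where(red[235:262,c])[0]+235).tolist(),p[247:254,c].tolist())
for L in (.134,.138,.142,.146,.150): print(L,proj(s,[.4962,-.205,L]).round(1))
E
```

```text
t: 13.1
position: [0.4958, -0.202, 0.234]
orientation: [0.532, 1.504, -0.531]
contact_force: [-0.6, -2.4, -4.9]
grip_width: 0.0188
t 13.10 pos [ 0.4958 -0.202   0.234 ] yaw 51.1 F [-0.6 -2.4 -4.9] w 0.0188 q6 -1.49
turn [ 0.001  0.    -0.001] shift mm [-0.5  0.5  0. ]
[-0.43  0.17 -0.03]
286 [] [[135, 109, 60], [130, 108, 64], [130, 106, 61], [135, 110, 60], [140, 114, 63], [135, 109, 59], [108, 95, 69]]
287 [] [[110, 62, 38], [92, 88, 83], [107, 100, 83], [132, 107, 61], [134, 109, 59], [143, 116, 63], [139, 112, 57]]
288 [246, 247, 248] [[109, 26, 26], [108, 66, 64], [107, 114, 119], [113, 106, 89], [131, 105, 57], [142, 114, 60], [146, 118, 63]]
289 [247, 248] [[117, 27, 25], [118, 26, 25], [115, 120, 123], [114, 119, 124], [129, 105, 57], [140, 113, 62], [156, 126, 69]]
290 [247, 248] [[122, 30, 26], [119, 26, 22], [119, 101, 102], [118, 123, 127], [126, 109, 72], [140, 112, 61], [156, 125, 68]]
291 [247, 248] [[118, 30, 26], [118, 28, 25], [117, 103, 103], [114, 120, 124], [126, 107, 69], [141, 115, 63], [150, 120, 64]]
292 [246, 247, 248] [[113, 26, 27], [113, 35, 35], [113, 120, 123], [110, 113, 118], [132, 106, 55], [137, 111, 61], [149, 121, 65]]
293 [] [[113, 50, 33], [106, 73, 69], [109, 112, 110], [134, 115, 82], [153, 123, 65], [149, 121, 65], [142, 113, 58]]
294 [] [[180, 138, 72], [157, 129, 68], [174, 143, 83], [239, 201, 104], [243, 206, 108], [202, 163, 85], [128, 103, 54]]
295 [] [[237, 199, 102], [236, 200, 104], [234, 198, 103], [234, 197, 102], [236, 195, 101], [131, 106, 61], [102, 95, 84]]
0.134 [[289.8 248.3]]
0.138 [[289.8 247.1]]
0.142 [[289.9 246. ]]
0.146 [[290.  244.9]]
0.15 [[290.  243.7]]
```

```bash
python3 -m creep '[[[0,0,0,0,0,0,10],[0,0,0,0,0,0,10],[0,0,0,0,0,0,10],[0,0,0,0,0,0,10]]]'
python3 - <<'E'
from h import *
to([.4962,-.2016,.2345],51)
s=grab('side','pics/side10.png')['pixels'][:,:,::-1]
r=lambda x,y,w,h,k:cv2.resize(s[y:y+h,x:x+w],None,fx=k,fy=k,interpolation=cv2.INTER_CUBIC)
cv2.imwrite('pics/c10.png',np.hstack([r(270,215,40,50,10),r(190,165,40,50,10)]))
E
```

```text
t: 13.48
position: [0.4959, -0.202, 0.234]
orientation: [0.532, 1.504, -0.531]
contact_force: [-0.0, -1.2, -4.4]
grip_width: 0.0193
t 13.48 pos [ 0.4959 -0.202   0.234 ] yaw 51.1 F [-0.  -1.2 -4.4] w 0.0193 q6 -1.49
turn [ 0.001  0.    -0.001] shift mm [-0.5  0.5  0. ]
```

View pics/c10.png

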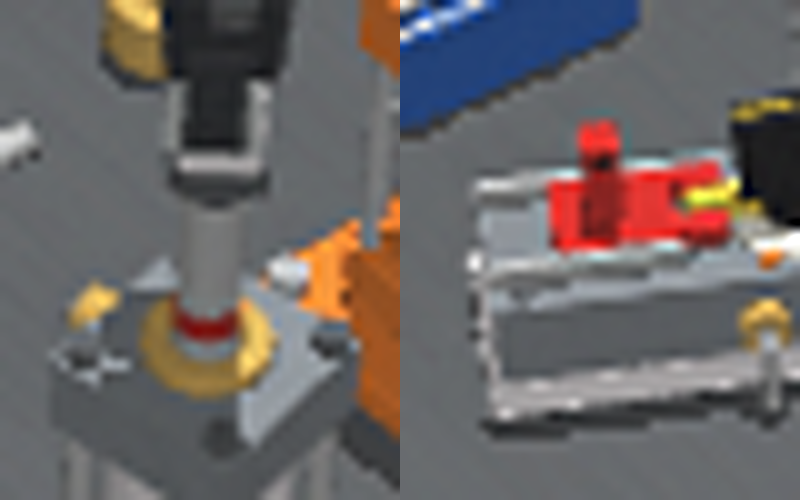

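The band (crop (207,328)) is wholly out, with a narrow strip of bare rod below it. The lock is still home over the pointer and the hold is steady, so I'm handing in.

```bash
python3 -c "
from bench import job; print(job.finish_job())"
```

```text
the job is handed in; nothing more can be done
None
```

I handed the job in at about 13.5 s with the valve vented, the lock home and the rod held at the inspection height.

- **Valve:** I turned the knob about 50° counter-clockwise, and the pointer lined up with the green mark to within 2–3°.
- **Lock:** It slid about 21.5 mm to its stop. The tab then stood about 65 mm from the knob axis, as it should when home, and the side view shows the prongs on either side of the pointer. My first grip on the tab was about 13 mm off along the slide, so I opened and regripped.
- **Rod:** I gripped the fork at 60 N and drew the rod up 38 mm without slipping. Side force while lifting was about 3 N or less.
- **Last checks:** The band is wholly out. The lift gives about 4 mm of bare rod below it and the picture about 5.5 mm; both are within the 8 mm allowed. The grip was steady, and my moves kept clear of the loose parts, but I did not compare them before and after.

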